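# Put the spreader away in the blocked drawer

### The job

Put the sandwich spreader away in the drawer. Two of the three pantry containers (jar, can, canister) stand in the drawer's way: before opening it, lift those two into the black basket and stand them upright there beside the jam jar, and leave the third container where it stands. Then pull the drawer wide open, lay the spreader flat inside, and push the drawer fully home; do not tip any container, and leave the jam jar, food box and mug where they are.

Things in the scene. Friction and masses are not known exactly. Their poses are not given: they have to be found in the camera images.
- cabinet: Low grey countertop drawer unit, fixed, 220 deep (x) x 240 wide (y) x 100 high. Origin: middle of the lower edge of its front face; x points into the unit (away from its front), y to the left along its front, z up. One drawer slides out along -x.
- drawer (a joint): Slide of the drawer, in m: 0 fully shut, 0.14 fully open; may start a little ajar. Light friction, about 2 N.
- drawer_handle (a point): Middle of the drawer's handle: a level round steel bar, 12 thick, 120 long along the front (y), with a post to the drawer front at each end. The bar's axis is 42 in front of the drawer front (gap 36) and 78 above the table. The drawer front is 12 thick, 236 wide, its top edge 92 above the table. Axes as the cabinet's; moves with the drawer.
- drawer_in (a point): Middle of the drawer's inner floor, 20 above the table; moves with the drawer; axes as the cabinet's. The inside is 185 deep (x) x 200 wide (y); side and back walls rise 40 above the floor, the front 72. With the drawer fully open the front 140 of the inside lies clear of the cabinet's top.
- jar: Brown straight-sided jar with a paper label and white lid, 66 diameter, 118 high, about 450 g. Origin at the centre of its underside, z up.
- can: Squat steel food can with a yellow label, 68 diameter, 82 high, about 400 g. Origin at the centre of its underside, z up.
- canister: Slim tall brown cardboard canister with a paper label and flat black lid, 58 diameter, 150 high, about 320 g. Origin at the centre of its underside, z up.
- basket: Shallow black basket, fixed, 315 long (x) x 118 wide (y) outside, walls 4 thick and 26 high, floor 4 thick. Origin: centre of its underside. It holds the jam jar, which stands anywhere along it; there is always room in it for two more containers.
- jam_jar: Dark jam jar with a paper label and steel lid, standing in the basket, 66 diameter, 100 high, loose. Origin at the centre of its underside.
- board: White spreading board lying on the table, fixed, 315 long (x) x 150 wide (y) x 12 thick. Origin: centre of its underside.
- spreader: Sandwich spreader, 170 long along x, lying flat on the board, 90 g. Origin at mid-length on its underside. The black handle is 100 long x 24 wide (y) x 18 high and spans x from -85 to +15; the flat steel blade, 30 wide and 4 thick, spans x from +15 to +85. Centre of mass near x = -20.
- food_box: White food box with a blue lid at the end of the board, 91 (x) x 116 (y) x 56 high, loose. Origin at the centre of its underside.
- mug: White mug standing on the cabinet, 76 diameter, 90 high, handle at +y, loose. Origin at the centre of its underside.

How it is judged:
By the outcome, as a careful person would: the job done as asked, in the order asked, and still so for the second after the job is handed in, with the robot touching nothing.
It also fails if it takes over 72 s, if anything falls off the work surface, if the arm or the gripper's body presses on something with over 40 N, if the wrist force passes 120 N, or if a joint passes its speed limit or range.

### The arm

A 6-joint arm with a two-finger parallel gripper is mounted at the origin on the work surface. World frame = base frame: x ahead of the robot, y to its left, z up, the work surface at z = 0. Lengths are in mm, angles in rad, forces in N, time in s.
With the tool pointing down it reaches from about 225 to 875 mm from the base axis. Payload 3.4 kg.
Tool frame: the origin (TCP) lies midway between the tips of the shut fingers; the grasp point (between the pads) lies 19 mm behind it (env.hold_point_z is the z of the grasp point in the tool frame, in mm); z points along the fingers, y is the line along which they close (so a half turn about z gives the same grasp; the last joint's range is limited). The gripper opens to 85 mm and grips with 20 to 120 N. Pads are 22 mm wide; open, the fingers measure 114 mm over their backs; the gripper's body (76 mm by 85 mm) begins 54 mm behind the grasp point. The pads swing forward as they close: fully open they stand 13 mm farther back than shut.
Start: joints at [1.122, 0.276, 1.505, -0, 1.361, -0.121], TCP at [185.145, 544.412, 231.328] pointing down, gripper open.
Joint ranges: [-2.89, 2.89], [-0.75, 2.08], [0.22, 2.7], [-1.18, 4.32], [0.11, 2.71], [-2.7, 2.7]. Speed limits (rad/s): [2.57, 2.57, 3.14, 3.14, 3.14, 3.14].

### API

Orientations are given as a unit quaternion [w, x, y, z].
In Python, from plant import env, snapshot, calibration, models gives the robot as it stands.
- The arm moves only by the tool arm_command, never from a script. Its argument "commands" is a list of rows, each a list of 2 entries, a list of its own where there are three numbers: the shift along the tool's x, y, z each as a share of 0.025 m, from -1 to 1, then the turn about the tool's z as a share of 5 degrees, from -1 to 1. A call has 1 to 12 rows; each row shifts and turns the commanded pose from where the row before left it, along the tool's axes as they then stand; what a row does not reach is not made up. A row lasts 1/12 s, in which the tool goes at most 41.7 mm and 7.16 degrees, less where a joint would pass 70% of its speed; a pose out of reach is approached as far as the arm can. A call with a number of a shift or a turn outside -1 to 1 is refused whole. A call with a gripper value outside its range is refused whole. "gripper" is the opening, from 0 (shut) to 1 (fully open), set as the call begins (left out, the last holds). The fingers move at their own pace and stop on an object; the grip force is fixed at half the most. Time passes only in rows, so rows that do not move let the fingers close. It gives the time, the measured TCP pose, the force, the opening and the grip force at its end, in the units of the state.
- env.observe(): the state, without advancing time (a new reading comes with each control period).
- snapshot(name): name is "scene" or "side" or "wrist"; returns the picture (480x640x3 uint8, red, green, blue); there is no depth.
- calibration(name): a dict with "intrinsics" (3x3 intrinsics, pixels), "world_to_cam" (4x4, takes a point from world to camera coordinates). Camera axes: x right, y down, z forward; pixel columns grow to the right and rows downward; lengths in mm; the calibration is good to about 2 mm. A picture is of the moment at which its call begins: read the wrist's pose just before it. calibration takes no time and is no camera call; for the wrist camera it gives the pose at the moment of the call.
- env.sign_off(): hands the job in; it is judged then, once.
Trained networks look in the newest picture that a camera, given by its name, has taken for a name from the list of things; names that differ only in an ending like _2 or _b are one class to them, and where a whole thing is asked for, a point or a joint stands for the part that bears it (a point fixed in the world has none). Each returns a list of dicts, best first, with "score" (0 to 1); they miss things now and then, are a little off and sometimes report something else, mostly with a low value. They report only what shows in the picture. A call takes as long as a camera call.
- models.masks_of(camera, target): "mask" (480x640 bool, what is visible of it) and "bbox" ([left, top, right, bottom] in pixels, round what is visible of it).
The state is a dict: "time_s": time; "joints": joint angles; "joint_velocities": joint speeds; "joint_torque": joint torques, N m; "tcp_pos": TCP position; "ee_rot": TCP orientation; "ft_force": force on the tool from outside, world axes, zero at the start; "wrist_torque": the same for the moment, N m; "width": finger opening in mm; "finger_force": force on a finger pad.
Only numpy, scipy, OpenCV 4.12 (cv2) and the standard library are available. Lean on these libraries where they do the work, as an engineer would, in place of code of your own. Each camera call takes 0.05 s, during which the arm holds its last target. There are 200 camera calls.

## Working session

There is one attempt and no reset: what is moved stays moved. The work goes in short steps, Python scripts to look and compute and a tool call to move; the robot and the scene stay as the last step left them, time stands still between calls to the robot, and variables do not carry over. Pictures are saved under pics/ and viewed, at most 12 in all, crops included, and the job is handed in when it is done.

Besides the shell and the picture viewer there is one more tool, called after "Emit:" as name(argument=value, ...) on one line, values as JSON. arm_command: Moves the arm, as the interface text tells. Shift numbers are shares of 0.025 m and turn numbers shares of 5 degrees, none past 1 either way. Its arguments: {"type":"object","properties":{"commands":{"type":"array"},"gripper":{"type":"number"}},"required":["commands"]}

```bash
mkdir -p pics; ls; python3 - <<'E'
from plant import env,snapshot,calibration,models
import cv2,numpy as np
for c in("scene","side"):
    p=snapshot(c); cv2.imwrite(f"pics/{c}0.png",p[:,:,::-1])
    k=calibration(c); print(c,np.round(k["intrinsics"],1).tolist(),np.round(k["world_to_cam"],3).tolist())
    for t in["cabinet","drawer_handle","jar","can","canister","basket","jam_jar","board","spreader","food_box","mug"]:
        r=models.masks_of(c,t)
        print(t,[(round(x["score"],2),np.round(x["bbox"]).tolist()) for x in r[:2]])
print(env.observe())
E
```

```text
pics
scene [[468.0, 0.0, 311.0], [0.0, 468.0, 237.5], [0.0, 0.0, 1.0]] [[-0.226, 0.974, 0.007, 109.772], [0.812, 0.192, -0.551, -400.954], [-0.539, -0.119, -0.834, 1303.909], [0.0, 0.0, 0.0, 1.0]]
cabinet [(0.8, [176.0, 246.0, 348.0, 429.0])]
drawer_handle [(0.73, [230.0, 250.0, 350.0, 297.0])]
jar [(0.92, [348.0, 304.0, 393.0, 360.0]), (0.54, [130.0, 146.0, 238.0, 265.0])]
can [(0.76, [324.0, 224.0, 360.0, 273.0])]
canister [(0.7, [255.0, 187.0, 291.0, 250.0])]
basket [(0.96, [128.0, 146.0, 240.0, 264.0]), (0.65, [174.0, 252.0, 349.0, 426.0])]
jam_jar [(0.76, [179.0, 141.0, 217.0, 190.0])]
board [(0.61, [414.0, 195.0, 489.0, 325.0])]
spreader [(0.84, [443.0, 198.0, 458.0, 265.0])]
food_box [(0.93, [428.0, 260.0, 496.0, 321.0])]
mug [(0.76, [217.0, 267.0, 281.0, 329.0])]
side [[555.0, 0.0, 320.8], [0.0, 555.0, 241.8], [0.0, 0.0, 1.0]] [[1.0, -0.012, -0.007, -560.827], [-0.014, -0.7, -0.714, 73.257], [0.003, 0.715, -0.7, 1065.265], [0.0, 0.0, 0.0, 1.0]]
cabinet [(0.95, [338.0, 196.0, 510.0, 334.0]), (0.42, [208.0, 156.0, 352.0, 206.0])]
drawer_handle [(0.57, [338.0, 205.0, 377.0, 325.
[... 525 characters left out ...]
 1.12202476e+00,  2.75909486e-01,  1.50490645e+00, -1.83434425e-05,
        1.36072352e+00, -1.20977427e-01]), 'joint_velocities': array([-6.07205938e-04, -1.87302889e-05, -5.90050230e-04, -1.67762961e-03,
       -1.18353878e-03, -2.33492299e-04]), 'joint_torque': array([ 4.82662454e-04, -4.16666222e+01, -2.46099186e+01, -1.99863371e-04,
        2.15938126e-04, -2.69537406e-07]), 'tcp_pos': array([185.13264152, 544.40352676, 231.32002234]), 'ee_rot': array([1.60842616e-05, 1.63162394e-01, 9.86599226e-01, 2.30072114e-05]), 'ft_force': array([ 0.93764208,  0.9488267 , -0.6502636 ]), 'wrist_torque': array([-0.00930393, -0.04773647,  0.03154752]), 'finger_force': 0.0, 'width': 85.42808621506387}
```

View pics/scene0.png

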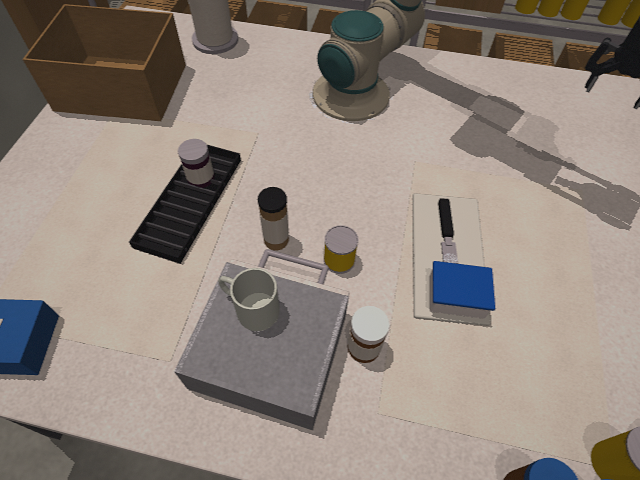

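View pics/side0.png

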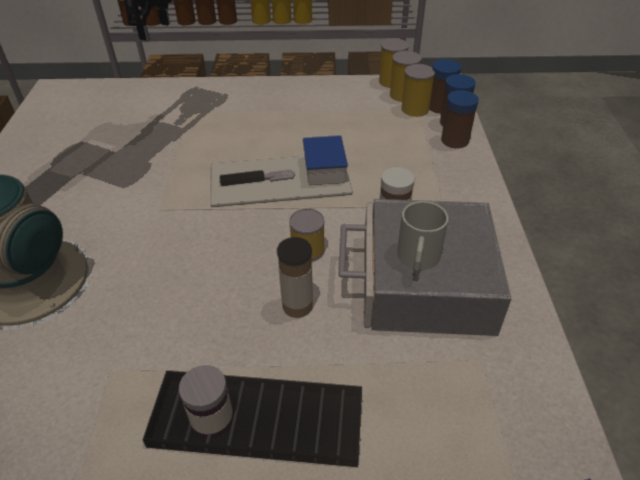

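The can and canister stand in front of the handle and the jar is beside the cabinet, so the jar stays. The jam jar is at the robot end of the basket. Next I fit the poses by silhouette matching.

```bash
cat > h.py <<'E'
from plant import env,snapshot,calibration,models
import cv2,numpy as np
from scipy.optimize import minimize
def proj(c,P,cal=None):
    k=cal or calibration(c); P=np.atleast_2d(P); q=(k["world_to_cam"]@np.c_[P,np.ones(len(P))].T)[:3]
    q=k["intrinsics"]@q; return (q[:2]/q[2]).T
def cyl(d,h,z=0):
    a=np.linspace(0,2*np.pi,40,endpoint=False); r=np.c_[d/2*np.cos(a),d/2*np.sin(a)]
    return [np.r_[np.c_[r,r[:,0]*0+z],np.c_[r,r[:,0]*0+z+h]]]
def box(x0,x1,y0,y1,z0,z1): return np.array([[x,y,z] for x in(x0,x1) for y in(y0,y1) for z in(z0,z1)],float)
def place(parts,p):
    c,s=np.cos(p[2]),np.sin(p[2]); R=np.array([[c,-s,0],[s,c,0],[0,0,1]])
    return [q@R.T+[p[0],p[1],0] for q in parts]
def render(cal,parts):
    m=np.zeros((480*2,640*2),np.uint8)
    for q in parts: cv2.fillConvexPoly(m,cv2.convexHull(np.round((proj(None,q,cal)*2+.5)*16).astype(np.int32)),1,shift=4)
    return cv2.resize(m*255.,(640,480),interpolation=cv2.INTER_AREA)/255
def fit(parts,p0,masks,occ={},yaw=True,hull=False):
    cals={c:calibration(c) for c in masks}
    obs={}
    for c,m in masks.items():
        m=m.astype(np.uint8)
        if hull: m2=m*0; cv2.fillConvexPoly(m2,cv2.convexHull(cv2.findNonZero(m)),1); m=m2
        obs[c]=m
    def cost(v):
        p=[v[0],v[1],v[2]*.01 if yaw else 0]; t=0
        for c in obs:
            r=render(cals[c],place(parts,p)); 
            if c in occ: r=r*(1-occ[c])
            t+=1-np.minimum(r,obs[c]).sum()/np.maximum(r,obs[c]).sum()
        return t/len(obs)
    best=None
    v0=np.array([p0[0],p0[1],p0[2]*100]) if yaw else np.array(p0[:2],float)
    for step in(25,8,3):
        n=len(v0); S=np.r_[[v0],v0+np.eye(n)*step]
        r=minimize(cost,v0,method="Nelder-Mead",options=dict(initial_simplex=S,xatol=.05,fatol=1e-5)); v0=r.x
    return np.round([v0[0],v0[1],v0[2]*.01 if yaw else 0],3),round(r.fun,3)
def unproj(c,uv,z):
    k=calibration(c); R=k["world_to_cam"][:3,:3];t=k["world_to_cam"][:3,3]
    d=R.T@np.linalg.solve(k["intrinsics"],[*uv,1]); o=-R.T@t; return o+d*(z-o[2])/d[2]
SP=[box(-85,15,-12,12,12,30),box(15,85,-15,15,12,16)]
E
cat > m1.py <<'E'
from h import *
M={}
for c in("scene","side"):
    snapshot(c)
    for t in["cabinet","jar","can","canister","basket","jam_jar","board","spreader","food_box","mug"]:
        r=models.masks_of(c,t)
        if r: M[t,c]=r[0]["mask"]
g=lambda t:{c:M[t,c] for c in("scene","side") if (t,c) in M}
def ctr(t,z): 
    m=M[t,"side"]; return unproj("side",[np.nonzero(m)[1].mean(),np.nonzero(m)[0].mean()],z)[:2]
for t,d,hh,z in(("jar",66,118,0),("can",68,82,0),("canister",58,150,0),("jam_jar",66,100,4),("mug",76,90,100)):
    oc={c:sum(M[o,c] for o in("cabinet","can","canister") if o!=t and (o,c) in M)*0.0 for c in("scene","side")}
    if t=="jar": oc={c:(M["cabinet",c]).astype(float) for c in oc}
    if t=="can": oc={"side":M["canister","side"].astype(float)}
    print(t,fit(cyl(d,hh,z),ctr(t,z+hh/2),g(t),oc,yaw=False))
for t,p,kw in(("spreader",SP,dict(occ={"scene":M["food_box","scene"].astype(float)})),("food_box",[box(-45.5,45.5,-58,58,0,56)],{}),
  ("food_box12",[box(-45.5,45.5,-58,58,12,68)],{}),
  ("basket",[box(-157.5,157.5,-59,59,0,26)],dict(hull=True,occ={"scene":M["jam_jar","scene"]*0.})),
  ("board",[box(-157.5,157.5,-75,75,0,12)],dict(hull=True)),
  ("cabinet",[box(0,220,-120,120,0,100)],dict(hull=True)),):
    n=t.replace("12",""); c0=ctr(n,20)
    if t=="cabinet": c0=c0-[110,0]
    for th in(0,):print(t,fit(p,[*c0,th],g(n),**kw))
E
python3 m1.py; python3 - <<'E'
from h import *
for c,uvs in(("scene",[(230,264),(347,291),(318,415),(178,374)]),("side",[(372,204),(491,203),(500,296),(371,293)])):
    print(c,[np.round(unproj(c,u,100)[:2]).tolist() for u in uvs])
print([np.round(unproj(*a,78)[:2]).tolist() for a in(("scene",(264,254)),("scene",(326,268)),("side",(344,229)),("side",(341,276)))])
E
```

```text
scene [[652.0, -119.0], [657.0, 106.0], [881.0, 102.0], [870.0, -136.0]]
side [[661.0, 93.0], [889.0, 92.0], [850.0, -139.0], [642.0, -129.0]]
[[603.0, -68.0], [606.0, 57.0], [606.0, 48.0], [596.0, -71.0]]Traceback (most recent call last):
  File "m1.py", line 13, in <module>
    if t=="jar": oc={c:(M["cabinet",c]).astype(float) for c in oc}
                        ~^^^^^^^^^^^^^
KeyError: ('cabinet', 'scene')
```

```bash
python3 - <<'E'
s=open("m1.py").read()
s=s.replace('        r=models.masks_of(c,t)\n        if r: M[t,c]=r[0]["mask"]','        for _ in range(3):\n            r=models.masks_of(c,t)\n            if r: M[t,c]=r[0]["mask"]; break')
s=s.replace('(M["cabinet",c]).astype','(M.get(("cabinet",c),np.zeros((480,640)))).astype')
s=s.replace('("side",[np','("side",[np')
open("m1.py","w").write(s)
E
time python3 m1.py
```

```text
jar (array([714.224, 157.572,   0.   ]), np.float64(0.143))
can (array([533.203,  73.029,   0.   ]), np.float64(0.069))
canister (array([516.612, -70.925,   0.   ]), np.float64(0.079))
jam_jar (array([ 389.082, -293.587,    0.   ]), np.float64(0.073))
mug (array([731.107, -40.595,   0.   ]), np.float64(0.06))
spreader (array([4.19674e+02, 2.91625e+02, 1.81000e-01]), np.float64(0.18))Traceback (most recent call last):
  File "m1.py", line 22, in <module>
    n=t.replace("12",""); c0=ctr(n,20)
                             ~~~^^^^^^
  File "m1.py", line 11, in ctr
    m=M[t,"side"]; return unproj("side",[np.nonzero(m)[1].mean(),np.nonzero(m)[0].mean()],z)[:2]
      ~^^^^^^^^^^
KeyError: ('food_box', 'side')

real	0m17.320s
user	0m16.970s
sys	0m8.167s
```

```bash
python3 - <<'E'
from h import *
M={}
for c in("scene","side"):
    snapshot(c)
    for t in["cabinet","basket","food_box"]:
        r=models.masks_of(c,t) 
        if r: M[t,c]=r[0]["mask"]
np.savez("m.npz",**{a+"__"+b:v for (a,b),v in M.items()})
g=lambda t:{c:M[t,c] for c in("scene","side") if (t,c) in M}
print(M.keys())
bi=[box(-157.5,157.5,-59,59,0,26)]
print("basket",fit(bi,[430,-300,0],g("basket"),hull=True))
H=[box(0,220,-120,120,0,100)]
print("cab",fit(H,[655,-15,0],g("cabinet"),hull=True))
H=[box(0,220,-120,120,0,100),box(-48,0,-66,66,72,84)]
m={c:M["cabinet",c] for c in("scene","side") if ("cabinet",c) in M}
print("cab",fit(H,[655,-15,0],m,hull=False))
for z in(0,12): print("fb",fit([box(-45.5,45.5,-58,58,z,z+56)],[530,300,0],g("food_box")))
print(env.observe()["time_s"])
E
```

```text
dict_keys([('cabinet', 'scene'), ('basket', 'scene'), ('food_box', 'scene'), ('cabinet', 'side'), ('basket', 'side'), ('food_box', 'side')])
basket (array([ 4.58887e+02, -2.96036e+02, -1.10000e-01]), np.float64(0.038))
cab (array([ 6.568e+02, -8.656e+00, -7.200e-02]), np.float64(0.143))
cab (array([ 6.55787e+02, -7.84600e+00, -7.60000e-02]), np.float64(0.213))
fb (array([5.69897e+02, 3.29047e+02, 5.60000e-02]), np.float64(0.152))
fb (array([5.71411e+02, 3.22443e+02, 4.10000e-02]), np.float64(0.092))
3.9
```

Emit:
arm_command(commands=[[[0, 0, 0], -0.94], [[0, 0, 0], -0.94], [[0, 0, 0], -0.94], [[0, 0, 0], -0.94], [[-0.696, -0.942, 0], 0], [[-0.696, -0.942, 0], 0], [[-0.696, -0.942, 0], 0], [[-0.696, -0.942, 0], 0], [[-0.696, -0.942, 0], 0], [[-0.696, -0.942, 0], 0], [[-0.696, -0.942, 0], 0], [[-0.696, -0.942, 0], 0]], gripper=1)

```text
time_s: 4.9
tcp_pos: [325.0, 354.9, 231.5]
ee_rot: [0.0, -0.0, 1.0, 0.0]
ft_force: [0.1, 0.5, 0.9]
width: 85.4
finger_force: 0.0
```

Emit:
arm_command(commands=[[[-0.696, -0.942, 0], 0], [[-0.696, -0.942, 0], 0], [[-0.696, -0.942, 0], 0], [[-0.696, -0.942, 0], 0], [[-0.696, -0.942, 0], 0], [[-0.696, -0.942, 0], 0], [[-0.696, -0.942, 0], 0], [[-0.696, -0.942, 0], 0], [[-0.696, -0.942, 0], 0], [[-0.696, -0.942, 0], 0], [[-0.696, -0.942, 0], 0], [[-0.696, -0.942, 0], 0]])

```text
time_s: 5.9
tcp_pos: [534.0, 72.2, 231.4]
ee_rot: [0.0, -0.0, 1.0, 0.0]
ft_force: [0.1, 1.2, 0.2]
width: 85.6
finger_force: 0.0
```

```bash
python3 - <<'E'
from h import *
o=env.observe();print(o["time_s"],np.round(o["tcp_pos"],1),o["ee_rot"].round(4))
p=snapshot("wrist"); cv2.imwrite("pics/w1.png",p[:,:,::-1])
m=models.masks_of("wrist","can")
print([(round(r["score"],2),r["bbox"]) for r in m])
if m: print(fit(cyl(68,82),[533,73],{"wrist":m[0]["mask"]},yaw=False))
E
```

```text
5.9 [534.   72.2 231.4] [ 2.e-04 -0.e+00  1.e+00  1.e-04]
[(0.71, [281.4, 173.2, 357.5, 257.6]), (0.46, [486.8, 198.6, 640.0, 302.2])]
(array([535.962,  69.052,   0.   ]), np.float64(0.022))
```

View pics/w1.png

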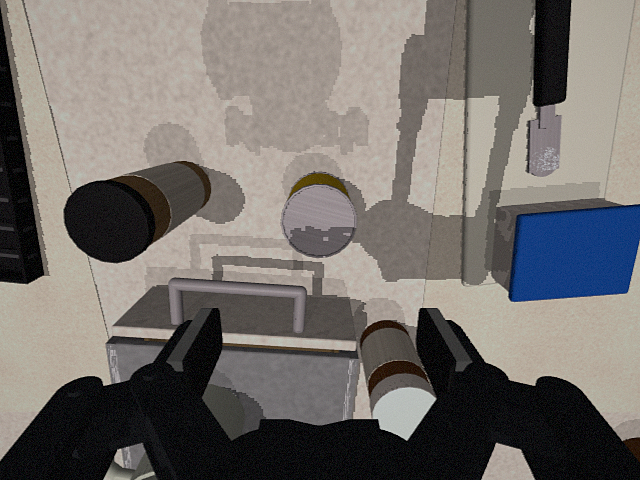

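Wrist image: the can's lid is centred near (319,215) with clear space around it, the handle spans (172,285)–(303,292), and the canister is at left. The wrist fit puts the can at (536,69).

Emit:
arm_command(commands=[[[-0.08, -0.12, 0.5], 0], [[0, 0, 1], 0], [[0, 0, 1], 0], [[0, 0, 1], 0], [[0, 0, 1], 0], [[0, 0, 1], 0], [[0, 0, 1], 0], [[0, 0, 0.8], 0], [[0, 0, 0.7], 0], [[0, 0, 0], 0]])

```text
time_s: 6.83
tcp_pos: [532.0, 71.1, 28.2]
ee_rot: [-0.004, -0.0, 1.0, 0.0]
ft_force: [-0.4, 0.1, 0.2]
width: 85.3
finger_force: 0.0
```

Emit:
arm_command(commands=[[[0, 0, 0], 0], [[0, 0, 0], 0], [[0, 0, 0], 0], [[0, 0, 0], 0], [[0, 0, 0], 0], [[0, 0, 0], 0]], gripper=0)

```text
time_s: 7.33
tcp_pos: [536.1, 70.7, 32.4]
ee_rot: [0.001, -0.0, 1.0, 0.0]
ft_force: [-0.2, 1.0, 3.4]
width: 66.9
finger_force: 67.6
```

Emit:
arm_command(commands=[[[0, 0, -0.4], 0], [[0, 0, -0.8], 0], [[0, 0, -1], 0], [[0, 0, -1], 0], [[0, 0, -1], 0], [[0, 0, -1], 0], [[0, 0, -1], 0], [[0, 0, -1], 0], [[0, 0, -0.5], 0], [[0, -0.3, 0], 0], [[-0.1, -0.6, 0], 0], [[-0.1, -0.8, 0], 0]])

```text
time_s: 8.33
tcp_pos: [539.0, 28.1, 222.9]
ee_rot: [-0.001, -0.001, 1.0, 0.0]
ft_force: [0.4, 0.1, -5.3]
width: 67.0
finger_force: 68.6
```

Emit:
arm_command(commands=[[[-0.1, -0.9, 0], 0], [[-0.1, -0.9, 0], 0], [[-0.1, -0.9, 0], 0], [[-0.1, -0.9, 0], 0], [[-0.1, -0.9, 0], 0], [[-0.1, -0.9, 0], 0], [[-0.1, -0.9, 0], 0], [[-0.1, -0.9, 0], 0], [[-0.1, -0.9, 0], 0], [[-0.1, -0.9, 0], 0]])

```text
time_s: 9.17
tcp_pos: [563.8, -198.3, 221.9]
ee_rot: [-0.002, 0.0, 1.0, 0.001]
ft_force: [0.1, -0.3, -4.3]
width: 66.9
finger_force: 68.6
```

```bash
python3 - <<'E'
from h import *
o=env.observe();print(o["time_s"],np.round(o["tcp_pos"],1),o["width"])
p=snapshot("wrist"); cv2.imwrite("pics/w2.png",p[:,:,::-1])
for n,P,p0 in(("basket",[box(-157.5,157.5,-59,59,0,26)],[459,-296,-.1]),("canister",cyl(58,150),[516,-71,0]),("jam_jar",cyl(66,100,4),[389,-293,0])):
    m=models.masks_of("wrist",n)
    if m: print(n,m[0]["score"],m[0]["bbox"],fit(P,p0,{"wrist":m[0]["mask"]},yaw=n=="basket"))
E
```

```text
9.1667 [ 563.8 -198.3  221.9] 66.87692639638726
basket 0.98 [147.1, 0.0, 285.0, 265.4] (array([ 4.58590e+02, -3.00354e+02, -1.13000e-01]), np.float64(0.145))
canister 0.95 [413.7, 135.4, 566.8, 230.0] (array([516.216, -74.613,   0.   ]), np.float64(0.042))
jam_jar 0.92 [124.7, 0.0, 246.3, 58.4] (array([ 387.388, -296.254,    0.   ]), np.float64(0.022))
```

View pics/w2.png

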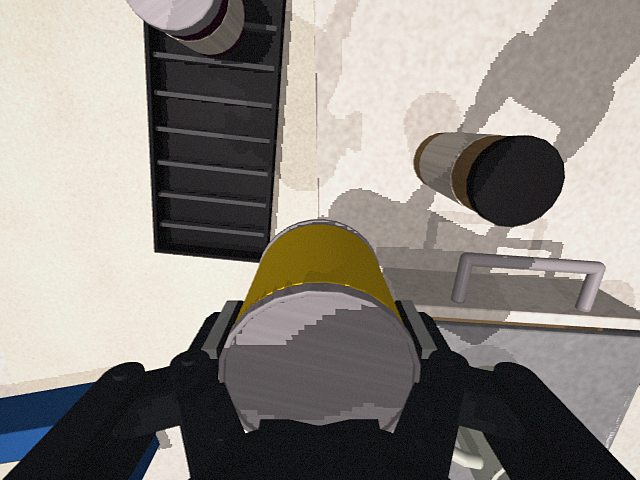

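```bash
python3 - <<'E'
from h import *
print([np.round(unproj("wrist",u,26)[:2]).tolist() for u in((154,252),(267,262),(285,0),(148,30))])
print([np.round(unproj("wrist",u,78)[:2]).tolist() for u in((462,258),(602,267))])
print(np.round(env.observe()["tcp_pos"],1))
E
```

```text
[[608.0, -371.0], [620.0, -253.0], [381.0, -226.0], [404.0, -345.0]]
[[595.0, -68.0], [604.0, 60.0]]
[ 564.  -197.5  222. ]
```

Wrist image: the basket's far end has corners at about (154,252) and (267,262) and is empty there. The jam jar is at the other end.

Emit:
arm_command(commands=[[[-0.02, -0.88, 0], 0], [[-0.02, -0.88, 0], 0], [[-0.02, -0.88, 0], 0], [[-0.02, -0.88, 0], 0], [[-0.02, -0.88, 0], 0], [[0, 0, 0.6], 0], [[0, 0, 1], 0], [[0, 0, 1], 0], [[0, 0, 1], 0], [[0, 0, 1], 0], [[0, 0, 1], 0], [[0, 0, 0.6], 0]])

```text
time_s: 10.37
tcp_pos: [565.7, -304.5, 65.2]
ee_rot: [-0.003, -0.001, 1.0, 0.002]
ft_force: [-1.0, 0.1, -5.1]
width: 67.0
finger_force: 69.4
```

Emit:
arm_command(commands=[[[0, 0, 0.4], 0], [[0, 0, 0.3], 0], [[0, 0, 0], 0], [[0, 0, 0], 0]])

```text
time_s: 10.7
tcp_pos: [568.2, -306.8, 51.6]
ee_rot: [0.0, -0.0, 1.0, -0.0]
ft_force: [-0.2, -0.3, -4.4]
width: 67.1
finger_force: 69.4
```

Emit:
arm_command(commands=[[[0, 0, 0.4], 0], [[0, 0, 0.08], 0], [[0, 0, 0.04], 0], [[0, 0, 0.04], 0], [[0, 0, 0], 0], [[0, 0, 0], 0]])

```text
time_s: 11.2
tcp_pos: [568.1, -307.1, 37.5]
ee_rot: [0.0, -0.0, 1.0, -0.0]
ft_force: [-0.8, -0.7, -3.8]
width: 67.1
finger_force: 69.4
```

Emit:
arm_command(commands=[[[0, 0, 0.04], 0], [[0, 0, 0.02], 0], [[0, 0, 0], 0]])

```text
time_s: 11.45
tcp_pos: [568.2, -307.1, 36.4]
ee_rot: [0.0, -0.0, 1.0, -0.0]
ft_force: [0.9, 0.1, -0.4]
width: 66.9
finger_force: 69.7
```

Emit:
arm_command(commands=[[[0, 0, 0], 0], [[0, 0, 0], 0], [[0, 0, 0], 0], [[0, 0, 0], 0], [[0, 0, -0.3], 0], [[0, 0, -0.6], 0], [[0, 0, -1], 0], [[0, 0, -1], 0], [[0, 0, -1], 0], [[0, 0, -1], 0], [[0, 0, -1], 0], [[0, 0, -1], 0]], gripper=1)

```text
time_s: 12.45
tcp_pos: [567.8, -306.9, 210.3]
ee_rot: [0.0, -0.0, 1.0, -0.0]
ft_force: [0.6, 0.8, -0.6]
width: 85.2
finger_force: 0.0
```

Emit:
arm_command(commands=[[[0, 0, -0.9], 0], [[0.208, 0.932, 0], 0], [[0.208, 0.932, 0], 0], [[0.208, 0.932, 0], 0], [[0.208, 0.932, 0], 0], [[0.208, 0.932, 0], 0], [[0.208, 0.932, 0], 0], [[0.208, 0.932, 0], 0], [[0.208, 0.932, 0], 0], [[0.208, 0.932, 0], 0], [[0.208, 0.932, 0], 0], [[0, 0, 0], 0]])

```text
time_s: 13.45
tcp_pos: [514.2, -70.1, 231.6]
ee_rot: [-0.0, -0.002, 1.0, 0.001]
ft_force: [0.6, -0.0, -1.1]
width: 85.0
finger_force: 0.0
```

```bash
python3 - <<'E'
from h import *
o=env.observe();print(o["time_s"],np.round(o["tcp_pos"],1),o["width"])
snapshot("wrist")
for n,P,p0 in(("can",cyl(68,82,4),[568,-307,0]),("canister",cyl(58,150),[516,-73,0])):
    m=models.masks_of("wrist",n)
    if m: print(n,m[0]["score"],m[0]["bbox"],fit(P,p0,{"wrist":m[0]["mask"]},yaw=False))
E
```

```text
13.45 [514.2 -70.1 231.6] 85.04777990525726
can 0.93 [24.8, 219.7, 142.5, 309.1] (array([ 568.18 , -311.551,    0.   ]), np.float64(0.034))
canister 0.76 [275.7, 177.8, 354.3, 286.6] (array([516.637, -77.716,   0.   ]), np.float64(0.067))
```

Emit:
arm_command(commands=[[[0, 0, 0.5], 0], [[0, 0, 1], 0], [[0, 0, 1], 0], [[0, 0, 1], 0], [[0, 0, 1], 0], [[0, 0, 0.6], 0], [[0, 0, 0.2], 0], [[0, 0, 0], 0], [[0, 0, 0], 0]])

```text
time_s: 14.35
tcp_pos: [516.7, -74.9, 98.8]
ee_rot: [0.001, 0.0, 1.0, -0.0]
ft_force: [0.8, 0.0, 1.0]
width: 85.2
finger_force: 0.0
```

Emit:
arm_command(commands=[[[0, 0, 0], 0], [[0, 0, 0], 0], [[0, 0, 0], 0], [[0, 0, 0], 0], [[0, 0, 0], 0], [[0, 0, 0], 0], [[0, 0, 0], 0]], gripper=0)

```text
time_s: 14.93
tcp_pos: [516.9, -74.0, 99.9]
ee_rot: [0.002, -0.0, 1.0, -0.0]
ft_force: [-1.4, 1.0, 6.1]
width: 57.0
finger_force: 63.1
```

Emit:
arm_command(commands=[[[0, 0, -0.4], 0], [[0, 0, -0.8], 0], [[0, 0, -1], 0], [[0, 0, -1], 0], [[0, 0, -1], 0], [[0, 0, -0.6], 0], [[0.05, -0.4, 0], 0], [[0.1, -0.7, 0], 0], [[0.14, -0.9, 0], 0], [[0.14, -0.9, 0], 0], [[0.14, -0.9, 0], 0], [[0.14, -0.9, 0], 0]])

```text
time_s: 15.93
tcp_pos: [496.6, -192.7, 216.7]
ee_rot: [-0.001, -0.0, 1.0, 0.0]
ft_force: [0.7, 0.1, -3.6]
width: 56.8
finger_force: 64.8
```

Emit:
arm_command(commands=[[[0.14, -0.9, 0], 0], [[0.14, -0.9, 0], 0], [[0.14, -0.9, 0], 0], [[0.14, -0.9, 0], 0], [[0.12, -0.66, 0], 0], [[0, 0, 0.5], 0], [[0, 0, 1], 0], [[0, 0, 1], 0], [[0, 0, 1], 0], [[0, 0, 0.4], 0], [[0, 0, 0], 0], [[0, 0, 0], 0]])

```text
time_s: 16.93
tcp_pos: [480.7, -298.1, 120.2]
ee_rot: [-0.001, -0.0, 1.0, 0.0]
ft_force: [0.1, 0.1, -3.0]
width: 56.9
finger_force: 65.1
```

Emit:
arm_command(commands=[[[0, 0, 0.4], 0], [[0, 0, 0.1], 0], [[0, 0, 0.05], 0], [[0, 0, 0.05], 0], [[0, 0, 0], 0], [[0, 0, 0], 0]])

```text
time_s: 17.43
tcp_pos: [481.4, -298.1, 106.1]
ee_rot: [0.0, -0.0, 1.0, -0.0]
ft_force: [-0.9, -0.1, -4.4]
width: 57.0
finger_force: 65.1
```

Emit:
arm_command(commands=[[[0, 0, 0.05], 0], [[0, 0, 0.04], 0], [[0, 0, 0], 0], [[0, 0, 0], 0]])

```text
time_s: 17.77
tcp_pos: [481.4, -298.1, 103.9]
ee_rot: [0.0, -0.0, 1.0, -0.0]
ft_force: [-0.7, 1.1, -1.1]
width: 57.3
finger_force: 65.3
```

Emit:
arm_command(commands=[[[0, 0, 0], 0], [[0, 0, 0], 0], [[0, 0, 0], 0], [[0, 0, -0.2], 0], [[0, 0, -0.5], 0], [[0, 0, -1], 0], [[0, 0, -1], 0], [[0, 0, -1], 0], [[0, 0, -1], 0], [[0, 0, -0.5], 0]], gripper=1)

```text
time_s: 18.6
tcp_pos: [482.3, -298.9, 237.5]
ee_rot: [0.002, -0.0, 1.0, -0.002]
ft_force: [1.0, 0.1, 0.6]
width: 85.6
finger_force: 0.0
```

Emit:
arm_command(commands=[[[-0.39, 0.97, 0], 0], [[-0.39, 0.97, 0], 0], [[-0.39, 0.97, 0], 0], [[-0.39, 0.97, 0], 0], [[-0.39, 0.97, 0], 0], [[-0.39, 0.97, 0], 0], [[-0.39, 0.97, 0], 0], [[-0.39, 0.97, 0], 0], [[-0.39, 0.97, 0], 0], [[-0.39, 0.97, 0], 0], [[-0.39, 0.97, 0], 0], [[-0.39, 0.97, 0], 0]], gripper=0.4)

```text
time_s: 19.6
tcp_pos: [598.5, -5.7, 234.1]
ee_rot: [0.0, -0.0, 1.0, -0.0]
ft_force: [0.3, 0.2, -0.4]
width: 34.3
finger_force: 0.0
```

Emit:
arm_command(commands=[[[0, 0, 0], 1], [[0, 0, 0], 1], [[0, 0, 0], 1], [[0, 0, 0], 1], [[0, 0, 0], 1], [[0, 0, 0], 1], [[0, 0, 0], 1], [[0, 0, 0], 1], [[0, 0, 0], 1], [[0, 0, 0], 1], [[0, 0, 0], 1], [[0, 0, 0], 1]])

```text
time_s: 20.6
tcp_pos: [598.1, -7.0, 234.0]
ee_rot: [0.0, 0.502, 0.865, 0.0]
ft_force: [0.4, -0.3, 0.3]
width: 34.1
finger_force: 0.0
```

Emit:
arm_command(commands=[[[0, 0, 0], 1], [[0, 0, 0], 1], [[0, 0, 0], 1], [[0, 0, 0], 1], [[0, 0, 0], 1], [[0, 0, 0], 1], [[0, 0, 0], 0.7], [[0, 0, 0], 0], [[0, 0, 0], 0]])

```text
time_s: 21.35
tcp_pos: [598.1, -7.0, 233.9]
ee_rot: [0.0, 0.728, 0.686, 0.0]
ft_force: [-0.2, 0.4, 0.2]
width: 34.4
finger_force: 0.0
```

```bash
python3 - <<'E'
from h import *
o=env.observe();print(o["time_s"],np.round(o["tcp_pos"],1),o["width"],o["ee_rot"].round(4))
p=snapshot("wrist"); cv2.imwrite("pics/w3.png",p[:,:,::-1])
print([(n,np.round(proj("wrist",q),0).tolist()) for n,q in(("handle",[[600,-68,78],[605,55,78]]),)])
p=snapshot("side")
for n in("can","canister","jam_jar"): 
    m=models.masks_of("side",n); print(n,[(round(r["score"],2),np.round(r["bbox"]).tolist()) for r in m])
cv2.imwrite("pics/s3.png",p[:,:,::-1])
E
```

```text
21.35 [598.1  -7.  233.9] 34.414640860743596 [2.000e-04 7.277e-01 6.859e-01 2.000e-04]
[('handle', [[324.0, 282.0], [322.0, 149.0]])]
can [(0.75, [304.0, 375.0, 350.0, 445.0]), (0.43, [336.0, 204.0, 376.0, 328.0])]
canister [(0.97, [241.0, 348.0, 289.0, 438.0])]
jam_jar []
```

View pics/w3.png

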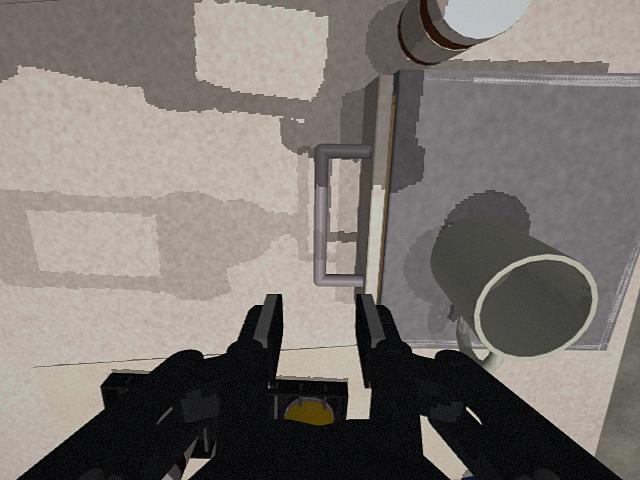

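Wrist image: the handle bar runs straight up the picture from (319,283) to (321,149), between the fingers and aligned with them. The mug is clear at right.

Emit:
arm_command(commands=[[[0, 0.08, 0.5], 0], [[0, 0, 1], 0], [[0, 0, 1], 0], [[0, 0, 1], 0], [[0, 0, 1], 0], [[0, 0, 1], 0], [[0, 0, 0.9], 0], [[0, 0, 0.5], 0], [[0, 0, 0], 0], [[0, 0, 0], 0]])

```text
time_s: 22.43
tcp_pos: [599.8, -7.0, 60.5]
ee_rot: [-0.001, 0.728, 0.685, -0.0]
ft_force: [0.2, -0.2, 0.5]
width: 34.6
finger_force: 0.0
```

Emit:
arm_command(commands=[[[0, 0, 0], 0], [[0, 0, 0], 0], [[0, 0, 0], 0], [[0, 0, 0], 0], [[0, 0, 0], 0]], gripper=0)

```text
time_s: 22.85
tcp_pos: [600.9, -7.2, 62.6]
ee_rot: [0.001, 0.728, 0.685, 0.001]
ft_force: [-1.2, -0.3, 5.8]
width: 9.9
finger_force: 58.8
```

Emit:
arm_command(commands=[[[0, -0.3, 0], 0], [[0, -0.5, 0], 0], [[0, -0.6, 0], 0], [[0, -0.6, 0], 0], [[0, -0.6, 0], 0], [[0, -0.6, 0], 0], [[0, -0.6, 0], 0], [[0, -0.5, 0], 0], [[0, -0.4, 0], 0], [[0, -0.2, 0], 0], [[0, 0, 0], 0], [[0, 0, 0], 0]])

```text
time_s: 23.85
tcp_pos: [477.5, 1.9, 62.6]
ee_rot: [-0.0, 0.729, 0.685, 0.002]
ft_force: [-0.8, 5.3, 10.6]
width: 9.5
finger_force: 60.3
```

Emit:
arm_command(commands=[[[0, -0.25, 0.04], 0], [[0, -0.15, 0], 0], [[0, 0, 0], 0], [[0, 0, 0], 0]])

```text
time_s: 24.18
tcp_pos: [469.9, 2.5, 62.5]
ee_rot: [0.001, 0.729, 0.685, 0.003]
ft_force: [-0.2, 5.9, 15.1]
width: 10.3
finger_force: 60.7
```

Emit:
arm_command(commands=[[[0, -0.16, -0.08], 0], [[0, -0.12, 0], 0], [[0, 0, 0], 0], [[0, 0, 0], 0]])

```text
time_s: 24.52
tcp_pos: [461.7, 3.1, 62.6]
ee_rot: [-0.0, 0.729, 0.685, 0.002]
ft_force: [1.7, 5.3, 2.3]
width: 9.6
finger_force: 60.2
```

Emit:
arm_command(commands=[[[0, 0, 0], 0], [[0, 0, 0], 0], [[0, 0, 0], 0], [[0, 0, -0.3], 0], [[0, 0, -1], 0], [[0, 0, -1], -1], [[0, 0, -1], -1], [[0, 0, -1], -1], [[0, 0, -1], -1], [[0, 0, -1], -1], [[0, 0, -0.5], -1], [[0, 0, 0], -1]], gripper=0.4)

```text
time_s: 25.52
tcp_pos: [462.6, 0.9, 236.0]
ee_rot: [0.003, 0.487, 0.874, 0.001]
ft_force: [0.2, 0.8, 0.8]
width: 34.3
finger_force: 0.0
```

Emit:
arm_command(commands=[[[0, 0, 0], -1], [[0, 0, 0], -1], [[0, 0, 0], -1], [[0, 0, 0], -1], [[0, 0, 0], -1], [[0, 0, 0], -1], [[0, 0, 0], -1], [[0, 0, 0], -1], [[0, 0, 0], -1], [[0, 0, 0], -1], [[0, 0, 0], -1], [[0, 0, 0], -0.7]])

```text
time_s: 26.52
tcp_pos: [460.5, 1.2, 232.5]
ee_rot: [-0.0, -0.002, 1.0, -0.0]
ft_force: [0.2, 0.8, -0.6]
width: 34.4
finger_force: 0.0
```

Emit:
arm_command(commands=[[[0.2, 0.96, 0], 0], [[0.2, 0.96, 0], 0], [[0.2, 0.96, 0], 0], [[0.2, 0.96, 0], 0], [[0.2, 0.96, 0], 0], [[0.2, 0.96, 0], 0], [[0.2, 0.96, 0], 0], [[0.2, 0.96, 0], 0], [[0.2, 0.96, 0], 0], [[0.2, 0.96, 0], 0], [[0.2, 0.96, 0], 0], [[0.2, 0.96, 0], 0]], gripper=0.7)

```text
time_s: 27.52
tcp_pos: [400.1, 290.2, 232.6]
ee_rot: [0.0, -0.0, 1.0, -0.0]
ft_force: [0.7, 0.1, -0.3]
width: 59.2
finger_force: 0.0
```

Emit:
arm_command(commands=[[[0, 0, 0], 0], [[0, 0, 0], 0]])

```text
time_s: 27.68
tcp_pos: [400.3, 289.8, 232.3]
ee_rot: [0.0, -0.001, 1.0, -0.0]
ft_force: [-0.4, 0.1, -0.2]
width: 59.8
finger_force: 0.0
```

```bash
python3 - <<'E'
from h import *
o=env.observe();print(o["time_s"],np.round(o["tcp_pos"],1),o["width"],o["ee_rot"].round(4))
p=snapshot("wrist"); cv2.imwrite("pics/w4.png",p[:,:,::-1])
m=models.masks_of("wrist","spreader")
print([(round(r["score"],2),np.round(r["bbox"]).tolist()) for r in m])
for th in(0,.15): print(fit(SP,[425,291,th],{"wrist":m[0]["mask"]}))
p=snapshot("scene"); cv2.imwrite("pics/s4.png",p[:,:,::-1])
E
```

```text
27.6833 [400.3 289.8 232.3] 59.84711003199932 [ 0.0e+00 -1.4e-03  1.0e+00 -3.0e-04]
[(0.89, [293.0, 142.0, 344.0, 296.0])]
(array([4.19512e+02, 2.88190e+02, 1.69000e-01]), np.float64(0.069))
(array([4.19411e+02, 2.88211e+02, 1.70000e-01]), np.float64(0.069))
```

View pics/w4.png

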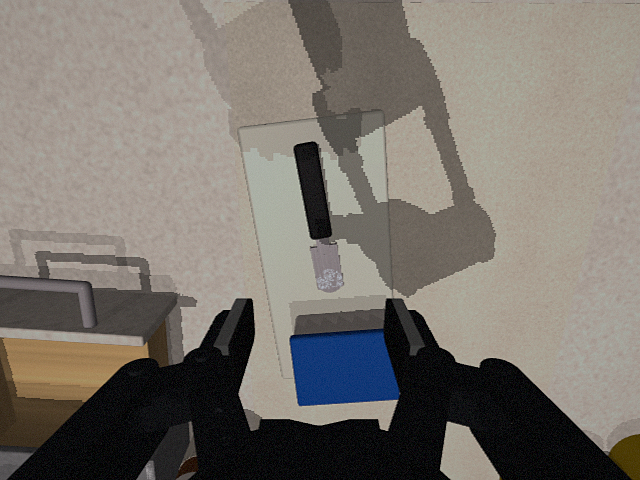

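View pics/s4.png

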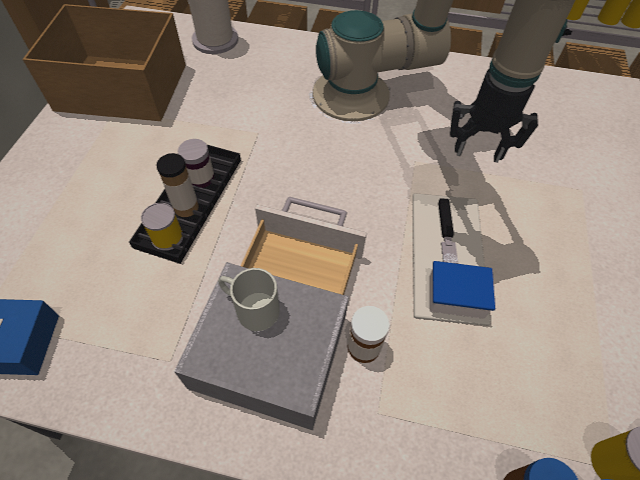

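Wrist image: the spreader's handle runs (306,143)–(321,238), tilted about 9.5°, and the blade is clear of the food box. The scene image shows the drawer wide open, with can and canister upright in the basket.

Emit:
arm_command(commands=[[[0.08, -0.15, 0.5], 0], [[0, 0, 1], -0.95], [[0, 0, 1], -0.95], [[0, 0, 1], 0], [[0, 0, 1], 0], [[0, 0, 1], 0], [[0, 0, 1], 0], [[0, 0, 1], 0], [[0, 0, 0.6], 0], [[0, 0, 0.4], 0], [[0, 0, 0], 0], [[0, 0, 0], 0]])

```text
time_s: 28.83
tcp_pos: [398.9, 284.7, 19.4]
ee_rot: [-0.0, -0.082, 0.997, -0.0]
ft_force: [0.8, -0.3, 0.5]
width: 59.5
finger_force: 0.0
```

Emit:
arm_command(commands=[[[0, 0, 0.16], 0], [[0, 0, 0], 0], [[0, 0, 0], 0], [[0, 0, 0], 0], [[0, 0, 0], 0], [[0, 0, 0], 0], [[0, 0, 0], 0]], gripper=0)

```text
time_s: 29.42
tcp_pos: [399.4, 285.8, 16.5]
ee_rot: [0.001, -0.083, 0.997, 0.0]
ft_force: [0.2, -0.8, 6.3]
width: 22.1
finger_force: 59.9
```

Emit:
arm_command(commands=[[[0, 0, -0.4], 0], [[0, 0, -0.8], 0], [[0, 0, -1], 0], [[0, 0, -1], 0], [[0, 0, -1], 0.6], [[0, 0, -1], 1], [[0, 0, -0.8], 1], [[0, 0, 0], 1], [[0, 0, 0], 1], [[0, 0, 0], 1], [[0, 0, 0], 1], [[0, 0, 0], 1]])

```text
time_s: 30.42
tcp_pos: [398.3, 285.5, 165.5]
ee_rot: [-0.0, 0.248, 0.969, -0.0]
ft_force: [-0.3, 0.8, -1.4]
width: 22.3
finger_force: 59.1
```

Emit:
arm_command(commands=[[[0, 0, 0], 1], [[0, 0, 0], 1], [[0, 0, 0], 1], [[0, 0, 0], 1], [[0, 0, 0], 1], [[0, 0, 0], 1], [[0, 0, 0], 1], [[0, 0, 0], 1], [[0, 0, 0], 1], [[0, 0, 0], 1], [[0, 0, 0], 1], [[0, 0, 0], 1]])

```text
time_s: 31.42
tcp_pos: [398.3, 285.6, 165.4]
ee_rot: [-0.0, 0.699, 0.715, -0.0]
ft_force: [-0.1, 0.6, -0.5]
width: 22.1
finger_force: 59.1
```

Emit:
arm_command(commands=[[[0, 0, 0], 1], [[-0.4, 0.3, 0], 0], [[-0.8, 0.6, 0], 0], [[-0.857, 0.632, 0], 0], [[-0.857, 0.632, 0], 0], [[-0.857, 0.632, 0], 0], [[-0.857, 0.632, 0], 0], [[-0.857, 0.632, 0], 0], [[-0.857, 0.632, 0], 0], [[-0.857, 0.632, 0], 0], [[-0.857, 0.632, 0], 0], [[-0.857, 0.632, 0], 0]])

```text
time_s: 32.42
tcp_pos: [549.8, 52.1, 165.3]
ee_rot: [-0.0, 0.728, 0.685, -0.0]
ft_force: [-0.4, -0.0, -0.7]
width: 22.8
finger_force: 59.1
```

Emit:
arm_command(commands=[[[-0.857, 0.632, 0], 0], [[-0.5, 0.37, 0], 0], [[0, 0, 0], 0], [[0, 0, 0], 0]])

```text
time_s: 32.75
tcp_pos: [572.2, 17.8, 165.1]
ee_rot: [-0.001, 0.729, 0.685, -0.0]
ft_force: [-0.7, -0.1, -0.7]
width: 22.3
finger_force: 59.1
```

```bash
python3 - <<'E'
from h import *
o=env.observe();print(o["time_s"],np.round(o["tcp_pos"],1),o["width"],o["ee_rot"].round(4))
p=snapshot("wrist"); cv2.imwrite("pics/w5.png",p[:,:,::-1])
q=snapshot("scene"); cv2.imwrite("pics/s5.png",cv2.resize(q[180:340,200:420,::-1],None,fx=3,fy=3))
E
```

```text
32.75 [572.2  17.8 165.1] 22.257917595320862 [-9.000e-04  7.288e-01  6.848e-01 -1.000e-04]
```

View pics/w5.png

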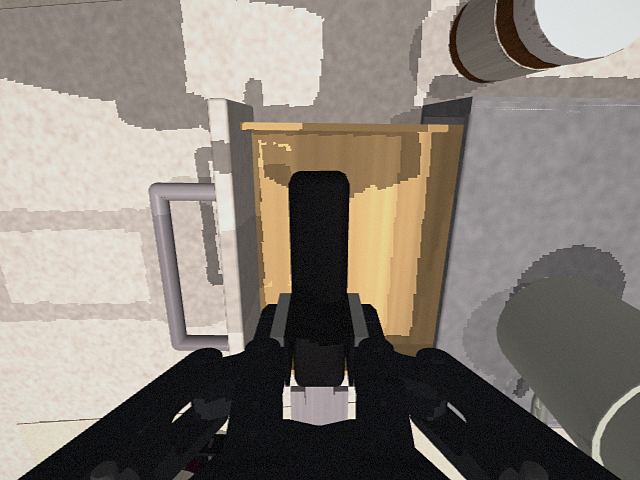

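```bash
python3 - <<'E'
from h import *
U=lambda u,z:np.round(unproj("wrist",u,z)[:2],1).tolist()
print("bar",U((152,186),84),U((175,345),84)," wall+y top",U((262,129),60),U((430,129),60)," front top",U((222,98),92),U((245,340),92),"cab top edge",U((472,98),100),U((435,345),100),"floor",U((250,140),20))
o=env.observe();print(o["tcp_pos"],proj("wrist",o["tcp_pos"]))
E
```

```text
bar [464.8, 69.6] [455.9, -53.1]  wall+y top [537.1, 100.6] [652.6, 93.7]  front top [520.8, 119.3] [512.9, -46.3] cab top edge [663.1, 110.3] [650.5, -52.9] floor [520.1, 92.6]
[571.49026126  18.85705919 165.26174334] [[318.60996949 309.30196286]]
```

View pics/s5.png

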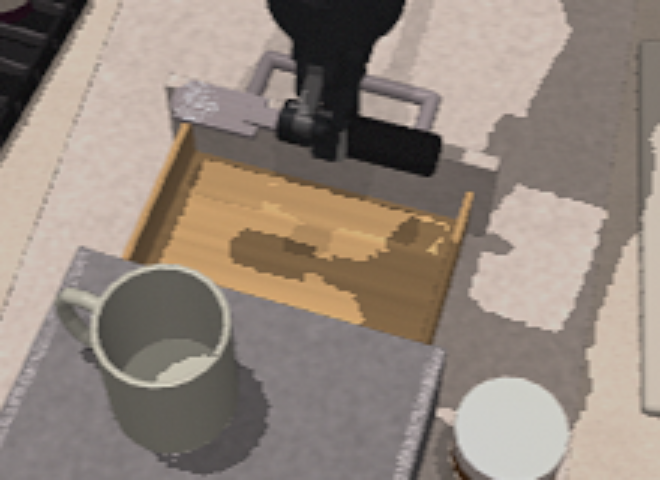

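Crop: the spreader hangs level across the open drawer, with the blade toward −y, and lies inside both side walls. Lowering it.

Emit:
arm_command(commands=[[[0.08, 0.3, 0.4], 0], [[0, 0, 0.8], 0], [[0, 0, 0.9], 0], [[0, 0, 0.9], 0], [[0, 0, 0.8], 0], [[0, 0, 0.7], 0], [[0, 0, 0.5], 0], [[0, 0, 0.3], 0], [[0, 0, 0.16], 0], [[0, 0, 0], 0], [[0, 0, 0], 0]])

```text
time_s: 33.77
tcp_pos: [580.6, 19.8, 29.4]
ee_rot: [0.0, 0.728, 0.685, 0.0]
ft_force: [0.4, 0.2, -1.2]
width: 22.4
finger_force: 59.1
```

Emit:
arm_command(commands=[[[0, 0, 0.1], 0], [[0, 0, 0.06], 0], [[0, 0, 0.03], 0], [[0, 0, 0], 0], [[0, 0, 0], 0]])

```text
time_s: 34.18
tcp_pos: [580.3, 19.3, 24.6]
ee_rot: [0.0, 0.728, 0.685, 0.0]
ft_force: [0.9, -0.0, -1.6]
width: 22.4
finger_force: 59.1
```

Emit:
arm_command(commands=[[[0, 0, 0.03], 0], [[0, 0, 0], 0], [[0, 0, 0], 0], [[0, 0, 0], 0], [[0, 0, -0.2], 0], [[0, 0, -0.5], 0], [[0, 0, -1], 0], [[0, 0, -1], 0], [[0, 0, -1], 0], [[0, 0, -1], 0], [[0, 0, -1], 0], [[0, 0, -1], 0]], gripper=0.55)

```text
time_s: 35.18
tcp_pos: [579.9, 19.4, 192.8]
ee_rot: [0.0, 0.728, 0.685, 0.0]
ft_force: [0.1, 0.2, -0.0]
width: 46.8
finger_force: 0.0
```

```bash
python3 - <<'E'
from h import *
o=env.observe();print(o["time_s"],np.round(o["tcp_pos"],1),o["width"])
q=snapshot("scene"); cv2.imwrite("pics/s6.png",cv2.resize(q[130:370,120:420,::-1],None,fx=2,fy=2))
E
```

```text
35.1833 [579.9  19.4 192.8] 46.849088792941274
```

View pics/s6.png

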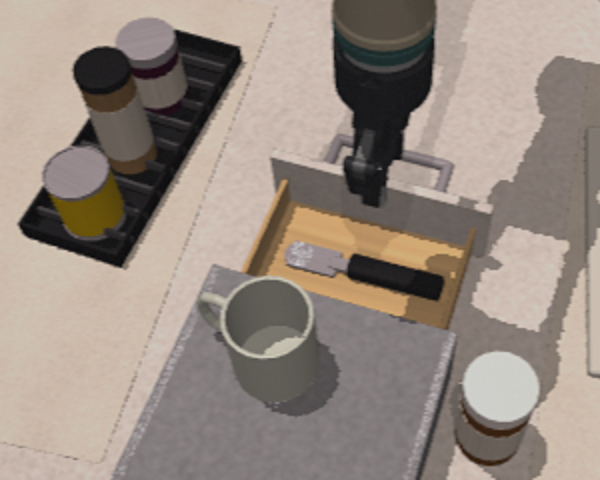

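The crop shows the spreader flat inside the drawer, can, canister and jam jar upright in the basket, and the mug and jar untouched. Now I re-grip the handle and close.

Emit:
arm_command(commands=[[[-0.153, -0.78, 0], 0], [[-0.153, -0.78, 0], 0], [[-0.153, -0.78, 0], 0], [[-0.153, -0.78, 0], 0], [[-0.153, -0.78, 0], 0], [[-0.153, -0.78, 0], 0], [[0, 0, 0], 0], [[0, 0, 0], 0]], gripper=0.4)

```text
time_s: 35.9
tcp_pos: [461.6, 3.5, 191.6]
ee_rot: [0.0, 0.728, 0.685, 0.001]
ft_force: [-0.3, -0.4, -0.7]
width: 33.9
finger_force: 0.0
```

Emit:
arm_command(commands=[[[0, 0, 0.4], 0], [[0, 0, 0.8], 0], [[0, 0, 1], 0], [[0, 0, 1], 0], [[0, 0, 0.9], 0], [[0, 0, 0.6], 0], [[0, 0, 0.4], 0], [[0, 0, 0], 0], [[0, 0, 0], 0]])

```text
time_s: 36.65
tcp_pos: [463.0, 3.6, 63.2]
ee_rot: [-0.0, 0.728, 0.685, 0.0]
ft_force: [-0.2, 0.4, 0.2]
width: 34.1
finger_force: 0.0
```

Emit:
arm_command(commands=[[[0, 0, 0], 0], [[0, 0, 0], 0], [[0, 0, 0], 0], [[0, 0, 0], 0], [[0, 0, 0], 0]], gripper=0)

```text
time_s: 37.07
tcp_pos: [463.0, 3.5, 64.5]
ee_rot: [0.001, 0.728, 0.685, 0.001]
ft_force: [0.4, 0.1, 5.3]
width: 9.7
finger_force: 58.8
```

Emit:
arm_command(commands=[[[0, 0.2, 0], 0], [[0, 0.4, 0], 0], [[0, 0.5, 0], 0], [[0, 0.6, 0], 0], [[0, 0.6, 0], 0], [[0, 0.6, 0], 0], [[0, 0.6, 0], 0], [[0, 0.6, 0], 0], [[0, 0.5, 0], 0], [[0, 0.4, 0], 0], [[0, 0.2, 0], 0], [[0, 0, 0], 0]])

```text
time_s: 38.07
tcp_pos: [594.1, -6.1, 64.5]
ee_rot: [0.002, 0.728, 0.685, 0.0]
ft_force: [1.6, -4.2, 3.0]
width: 10.0
finger_force: 59.1
```

Emit:
arm_command(commands=[[[0, 0.16, 0], 0], [[0, 0.12, 0], 0], [[0, 0, 0], 0], [[0, 0, 0], 0]])

```text
time_s: 38.4
tcp_pos: [599.3, -6.5, 64.5]
ee_rot: [0.002, 0.728, 0.686, -0.0]
ft_force: [-0.7, -5.5, 5.1]
width: 9.9
finger_force: 59.2
```

Emit:
arm_command(commands=[[[0, 0.12, 0], 0], [[0, 0.08, 0], 0], [[0, 0, 0], 0], [[0, 0, 0], 0]])

```text
time_s: 38.73
tcp_pos: [601.3, -6.7, 64.5]
ee_rot: [-0.0, 0.728, 0.686, -0.003]
ft_force: [-6.0, -6.7, 10.6]
width: 9.8
finger_force: 59.9
```

Emit:
arm_command(commands=[[[0, 0.08, 0], 0], [[0, 0, 0], 0], [[0, 0, 0], 0]])

```text
time_s: 38.98
tcp_pos: [601.3, -6.7, 64.4]
ee_rot: [-0.002, 0.728, 0.686, -0.004]
ft_force: [-9.2, -5.7, 13.2]
width: 9.7
finger_force: 60.2
```

Emit:
arm_command(commands=[[[0, -0.12, 0], 0], [[0, 0, 0], 0], [[0, 0, 0], 0], [[0, 0, 0], 0], [[0, 0, -0.3], 0], [[0, 0, -0.8], 0], [[0, 0, -1], 0], [[0, 0, -1], 0], [[0, 0, -1], 0], [[0, 0, -1], 0], [[0, -0.5, -1], 0], [[0, -0.8, 0], 0]], gripper=0.4)

```text
time_s: 39.98
tcp_pos: [575.0, -3.4, 221.8]
ee_rot: [0.005, 0.728, 0.685, 0.004]
ft_force: [1.4, -0.5, 0.4]
width: 33.9
finger_force: 0.0
```

Emit:
arm_command(commands=[[[0, -1, 0], 0], [[0, -1, 0], 0], [[0, -1, 0], 0], [[0, -1, 0], 0], [[0, -1, 0], 0], [[0, -1, 0], 0], [[0, 0, 0], 0], [[0, 0, 0], 0]])

```text
time_s: 40.65
tcp_pos: [419.9, 6.4, 216.8]
ee_rot: [0.001, 0.728, 0.685, 0.001]
ft_force: [1.3, 1.3, -0.2]
width: 34.0
finger_force: 0.0
```

```bash
python3 - <<'E'
from h import *
o=env.observe();print(o["time_s"],np.round(o["tcp_pos"],1),o["width"])
a=snapshot("scene"); b=snapshot("side")
cv2.imwrite("pics/f.png",np.hstack([cv2.resize(a[130:380,120:400,::-1],(400,357)),cv2.resize(b[150:400,300:580,::-1],(400,357))]))
E
```

```text
40.65 [419.9   6.4 216.8] 33.96297579699784
```

View pics/f.png

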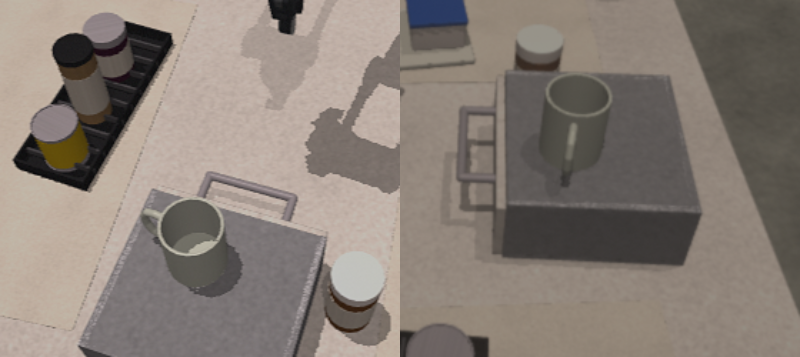

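```bash
python3 -c "
from plant import env
print(env.sign_off())"
```

```text
the job is handed in; nothing more can be done
None
```

The job is handed in at about 41 s: the can and canister stand upright in the basket beside the jam jar, the jar was left where it stood, and the spreader lies flat in the drawer, which is pushed to its stop. The last pictures show nothing tipped and the mug still in place.

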